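Square a pad of slips into the padding jig and snap its toggle clamp shut

TASK

The pad of paper slips has to be clamped in the plywood padding jig so that its free edge can be glued. With the clamp still open, slide the pad along the board until it lies flush against both metal fences, then push the clamp's black handle over and down past its dead point until it snaps into lock and the rubber foot holds the pad. Leave the pad flat on the board all the while, and leave the other things on the desk where they are.

Things in the scene. Friction and masses are not known exactly. Their poses are not given: they have to be found in the camera images.
- jig: Padding jig, fixed to the desk: plywood board 190 (x) x 260 (y) mm, top face 15 mm above the desk, with two aluminium fences that make a corner and a steel toggle clamp left of them. Origin: centre of its underside, at desk height; x points away from the robot, y left, z up (turned by up to 0.25 rad).
- fence_corner (a point): Where the fences' inner faces would meet, on the board's top: (75, 30, 15) mm in the jig's frame. The back fence runs from here along the jig's -y, its inner face looking to -x (the robot); the side fence runs along -x, its inner face looking to -y (right). Both are 12 mm thick, 15 mm high and 138 mm long; they start 8 to 12 mm short of the corner.
- bar_pivot (a point): Middle of the clamp bar's pivot pin, fixed on the jig at (20, 65, 65) mm in its frame, the pin along x. The steel frame round it is 48 mm wide, from y = 54 to 116 mm, up to 78 mm above the desk. The bar is 13 mm wide: open, it stands almost upright, to 156 mm above the desk, with the foot on its end pointing right (-y); closed, it lies level over the pad, foot down.
- handle_pivot (a point): Middle of the handle's pivot pin, fixed on the jig at (20, 103.8, 70.6) mm in the jig's frame, the pin along the jig's x.
- handle_grip (a point): Point on the handle's upper face (the one to push; open, it looks towards the clamp bar and up), 85 mm along the handle from its pivot and 7 mm off its mid-line; moves with it. The handle is straight and ends 119 mm from the pivot; its outer 74 mm is a ribbed black grip 20 mm wide (along the jig's x), 14 mm thick.
- clamp_handle (a joint): Handle angle (rad). 0 = open (start): it rises 1.15 rad above the level, leaning to the jig's +y (left, away from the pad). Grows as it is pushed left and down; 1.12 = locked, on its stop, 0.03 rad above the level. Dead point 0.96: let go between about 0.75 and there, the sprung foot on the pad drives the handle back; from about 1.0 on it snaps to the stop and stays. Takes under 10 N at the grip. The bar closes with it.
- clamp_foot: Rubber foot on the end of the clamp bar, 21 mm across, 14 mm high, sprung along its spindle. Origin: centre of its pressing face. Locked, it stands at (20, -10) mm in the jig's frame and presses on the pad's top with about 10 N.
- pad: Pad of paper slips: a stiff, bound, off-white block, 110 (x) x 80 (y) x 24 (z) mm, about 0.17 kg, loose on the jig's board. Origin: centre of its underside; x along its long side, z up. It starts 12 to 35 mm short of home along the jig's x, 15 to 45 mm along y, turned by up to 0.25 rad. Home in the corner: origin at (20, -10, 15) mm in the jig's frame, x along the jig's x.
- glue_bottle: White glue bottle with an orange nozzle, 36 mm across, 112 mm high, standing left of the jig near the robot. Origin: centre of its underside.
- press_weight: Brass press weight with a knob, 40 mm across, 45 mm high, standing on the jig's board at its near left corner. Origin: centre of its underside.
- bone_folder: Flat bone folder, 20 x 150 x 8 mm, long along its y, lying on the desk in front of the jig. Origin: centre of its underside.
- paste_jar: Black screw-top jar with a cream lid, 61 mm across, 50 mm high, on the desk right of the jig. Origin: centre of its underside.
- eraser: Eraser in a card sleeve, 22 x 52 x 12 mm, on the desk at the jig's near right corner. Origin: centre of its underside.
- tag_roll: Roll of white tags lying flat, 65 mm across, 30 mm high, on the desk left of the jig, at the far side. Origin: centre of its underside.
- clip_tin: Shallow round tin with clips, 64 mm across, 17 mm high, on the desk farther to the right. Origin: centre of its underside.

How it is judged:
By the outcome, as a careful person would: the job done as asked, in the order asked, and still so for the second after the job is handed in, with the robot touching nothing.
It also fails if it takes over 58 s, if anything falls off the work surface, if the arm or the gripper's body presses on something with over 40 N, if the wrist force passes 120 N, or if a joint passes its speed limit or range.

ROBOT

A 6-joint arm with a two-finger parallel gripper is mounted at the origin on a cart in front of the work surface, level with it; the furniture and walls round the work are solid. World frame = base frame: x ahead of the robot, y to its left, z up, the work surface at z = 0. Lengths are in m, angles in rad, forces in N, time in s.
With the tool pointing down it reaches from about 0.35 to 0.925 m from the base axis. Payload 6.4 kg.
Tool frame: the origin (TCP) lies at the very end of the fingers, on their centre line; the grasp point (between the pads) lies behind it (r.pinch_z is the x of the grasp point in the tool frame, in m); x points along the fingers, y is the direction in which the jaws open and shut, and the axes are right-handed (so a half turn about x gives the same grasp; the last joint's range is limited). The gripper opens to 85 mm and grips with 20 to 120 N. Pads are 22 mm wide; open, the fingers measure 114 mm over their backs; the gripper's body (76 mm by 85 mm) begins 54 mm behind the grasp point. The pads swing forward as they close: fully open they stand 13 mm farther back than shut.
Start: joints at [1.121, 0.245, 1.558, -0, 1.339, -0.174], TCP at [0.177, 0.625, 0.208] pointing down, gripper open.
Joint ranges: [-3.13, 3.13], [-1.02, 2.26], [0.13, 2.54], [-0.95, 4.09], [0.21, 2.88], [-2.74, 2.74]. Speed limits (rad/s): [2.57, 2.57, 3.14, 3.14, 3.14, 3.14].

INTERFACE

Orientations are given as a unit quaternion [w, x, y, z].
In Python, from station import r, grip, solver, snapshot gives the robot as it stands. Calls block until the motion is done:
- r.reach(position, orientation): joint-space move of the TCP to a pose.
- r.move_l(position, rot=None, velocity=0.15, guard=None): straight line of the TCP; rot=None keeps the orientation; velocity is the mean speed in m/s. With guard (N) it stops when the force on the tool has changed by that much, and returns True; else False.
- r.move_joints(angles): joint-space move.
- grip(opening, strength=None): opening from 0.0 (shut) to 1.0 (fully open); strength is the grip in N (None keeps the last); returns when the fingers have stopped.
- r.wait(seconds).
- solver.solve_ik(position, orientation): joint angles nearest the present ones, or None.
- snapshot(name): name is "scene" or "side" or "wrist"; returns a dict with "img" (400x640x3 uint8, red, green, blue), "intrinsics" (3x3 intrinsics, pixels), "origin" and "rotation" of the camera in the world. Camera axes: x right, y down, z forward; pixel columns grow to the right and rows downward; lengths in m; the calibration is good to about 2 mm. A picture is of the moment at which its call begins. There is no depth.
A pose or a line that the arm cannot do raises r.MotionError and nothing moves.
- r.finish_job(): hands the job in, once; it reports no verdict.
Readings, each from a call of its own:
- r.get_t(): time.
- r.get_joints(): joint angles.
- r.get_qd(): joint speeds.
- r.get_tau(): joint torques, N m.
- r.get_position(): TCP position.
- r.get_ee_rot(): TCP orientation.
- r.get_force(): force on the tool from outside, world axes, zero at the start.
- r.get_moment(): the same for the moment, N m.
- r.get_opening(): opening from 0.0 (shut) to 1.0 (fully open).
Only numpy, scipy, OpenCV 4.12 (cv2) and the standard library are available. Lean on these libraries where they do the work, as an engineer would, in place of code of your own. Each camera call takes 0.05 s, during which the arm holds its last target.

## Working session

There is one attempt and no reset: what is moved stays moved. The work goes in short steps, each a Python script; the robot and the scene stay as the last script left them, time stands still between calls to the robot, and variables do not carry over. Pictures are saved under pics/ and viewed, and the job is handed in when it is done.

```bash
mkdir -p pics; ls
cat > h.py <<'E'
import numpy as np, cv2
from station import r, grip, solver, snapshot
def shot(name, fn):
    s=snapshot(name); cv2.imwrite('pics/'+fn+'.png', s['img'][:,:,::-1]); 
    np.savez('pics/'+fn+'.npz', **{k:np.array(v) for k,v in s.items()}); return s
def load(fn):
    return dict(np.load('pics/'+fn+'.npz'))
def ray(s,u,v):
    K=s['intrinsics']; d=s['rotation']@np.linalg.solve(K,np.array([u,v,1.])); return s['origin'],d/np.linalg.norm(d)
def plane(s,u,v,z):
    o,d=ray(s,u,v); return o+d*(z-o[2])/d[2]
def proj(s,p):
    c=s['rotation'].T@(np.asarray(p)-s['origin']); q=s['intrinsics']@c; return q[:2]/q[2]
E
python3 - <<'E'
from h import *
for n in ['scene','side','wrist']:
    s=shot(n,n+'0'); print(n,s['intrinsics'][0],s['origin'],s['rotation'].tolist())
print(r.get_t(), r.get_ee_rot(), r.pinch_z, r.get_opening())
E
```

```text
pics
scene [512.59800051   0.         316.6106332 ] [-0.26038113 -0.89104827  0.6180501 ] [-0.5106750421735844, 0.7735189072832362, -0.3170383776157473, 0.20091333578219897]
side [368.97193484   0.         315.2504916 ] [0.16686318 0.55802882 0.6089279 ] [0.1236217075457427, -0.23516146206555885, 0.8503872552258566, -0.45415666496496265]
wrist [290.20496421   0.         321.73687597] [0.11302767 0.64301213 0.37318547] [0.10703573027224836, 0.7900927987610151, 0.5981369638196308, 0.08080157364622399]
0.15 [ 0.70022541  0.09666912  0.70056138 -0.09774055] -0.0187 1.0030967291026698
```

Add to h.py:
```python
from scipy.spatial.transform import Rotation as R
def q2m(q): return R.from_quat([q[1],q[2],q[3],q[0]]).as_matrix()
def m2q(m):
    x,y,z,w=R.from_matrix(m).as_quat(); return np.array([w,x,y,z])
def ray(s,u,v):
    K=s['intrinsics']; M=q2m(s['rotation']); d=M@np.linalg.solve(K,np.array([u,v,1.])); return s['origin'],d/np.linalg.norm(d)
def proj(s,p):
    c=q2m(s['rotation']).T@(np.asarray(p)-s['origin']); q=s['intrinsics']@c; return q[:2]/q[2]
def tri(s1,p1,s2,p2):
    o1,d1=ray(s1,*p1);o2,d2=ray(s2,*p2)
    A=np.stack([d1,-d2],1); t=np.linalg.lstsq(A,o2-o1,rcond=None)[0]
    a=o1+t[0]*d1;b=o2+t[1]*d2; return (a+b)/2,np.linalg.norm(a-b)
```

```text
(no output)
```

View pics/scene0.png

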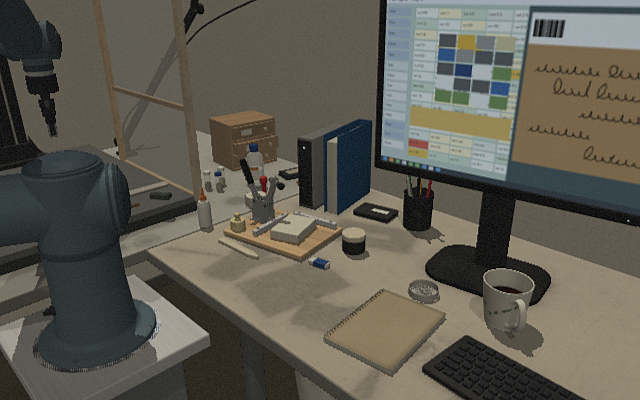

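View pics/side0.png

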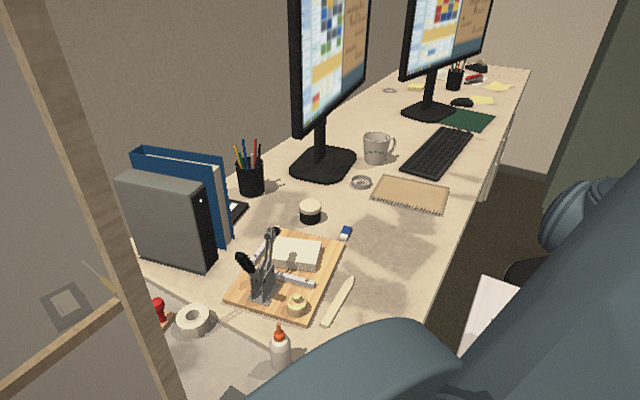

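View pics/wrist0.png

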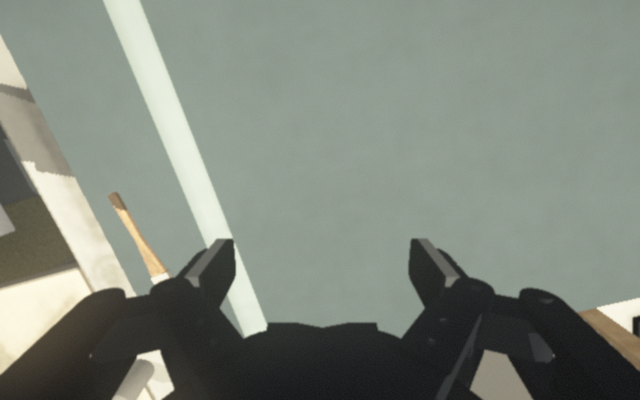

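Run:
```python
from h import *
s=load('side0'); c=load('scene0')
for p in [(225,303),(306,322),(355,240)]: print('side',plane(s,*p,0.015))
for p in [(224,234),(306,252),(341,232)]: print('scene',plane(c,*p,0.015))
cv2.imwrite('pics/a.png',cv2.resize(s['img'][190:380,150:390,::-1],None,fx=3.3,fy=3.1,interpolation=cv2.INTER_CUBIC))
cv2.imwrite('pics/b.png',cv2.resize(c['img'][130:280,180:380,::-1],None,fx=4,fy=4,interpolation=cv2.INTER_CUBIC))
```

```text
side [0.58349188 0.2149164  0.015     ]
side [0.41715384 0.16947221 0.015     ]
side [ 0.44274576 -0.10165484  0.015     ]
scene [0.39806678 0.14997314 0.015     ]
scene [ 0.48247018 -0.07559956  0.015     ]
scene [ 0.62168851 -0.06139561  0.015     ]
```

View pics/a.png

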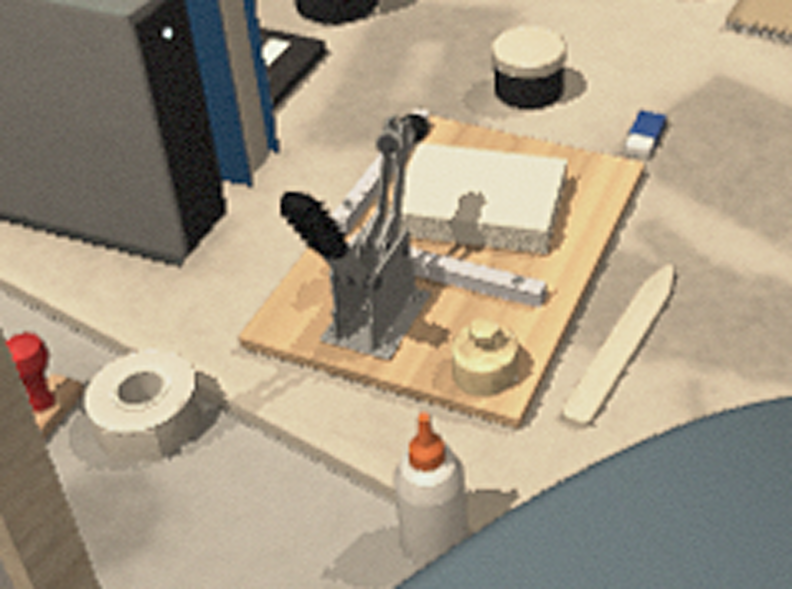

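View pics/b.png

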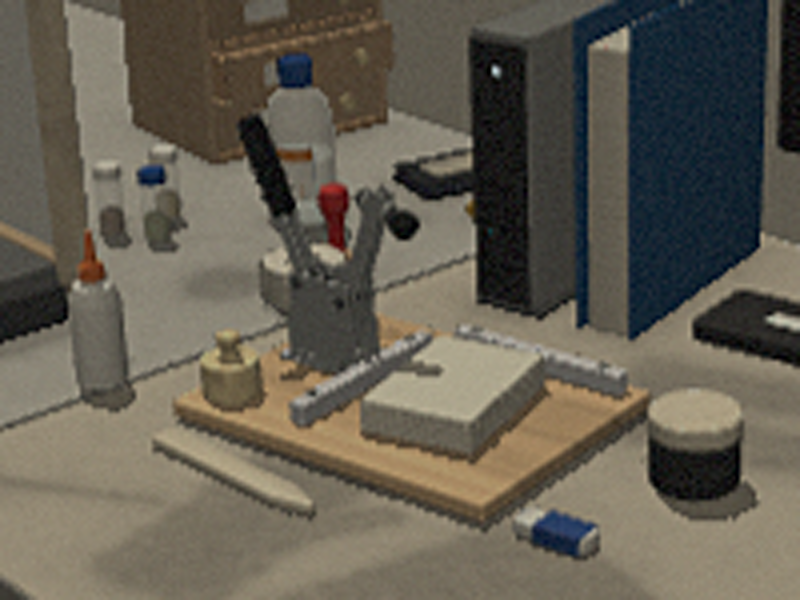

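Run:
```python
from h import *
w=load('wrist0'); M=q2m(r.get_ee_rot()); p=r.get_position()
print('cam in tool',M.T@(w['origin']-p)); print((M.T@q2m(w['rotation'])).round(3)); print(M.round(3))
s=load('side0')
A=[plane(s,222.7,300.3,.015),plane(s,307.6,323.9,.015),plane(s,345.5,241,.015),plane(s,278.8,227,.015)]
print(np.array(A)); print(np.mean(A,0))
```

```text
cam in tool [-0.16597651 -0.00029017 -0.0663193 ]
[[-0.001 -0.266  0.964]
 [ 1.     0.001  0.001]
 [-0.001  0.964  0.266]]
[[-0.001  0.272  0.962]
 [-0.001  0.962 -0.272]
 [-1.    -0.002 -0.   ]]
[[ 0.59236907  0.21203837  0.015     ]
 [ 0.41217732  0.17162075  0.015     ]
 [ 0.46128394 -0.08601908  0.015     ]
 [ 0.63576884 -0.04661343  0.015     ]]
[0.52539979 0.06275665 0.015     ]
```

```bash
cat >> h.py <<'E'
def jigR(yaw):
    c,s=np.cos(yaw),np.sin(yaw); return np.array([[c,-s,0],[s,c,0],[0,0,1.]])
def down(yaw, along='y'):
    """tool pointing down; jaws along jig y (tool z=jig x), or jaws along jig x"""
    J=jigR(yaw); d=np.array([0,0,-1.])
    y=J[:,1] if along=='y' else -J[:,0]
    z=np.cross(d,y); return np.stack([d,y,z],1)
E
python3 - <<'E'
from h import *
yaw=.2; J=jigR(yaw); c=np.array([.525,.063,0])
p=c+J@np.array([-.15,0,.20])
print(solver.solve_ik(p,m2q(down(yaw))))
r.reach(p,m2q(down(yaw))); print(r.get_t(),r.get_joints())
shot('wrist','wrist1'); shot('side','side1'); shot('scene','scene1')
E
```

```text
[-2.13679406e-01 -4.51807859e-01  2.21506887e+00 -4.44089210e-16
  1.37833164e+00 -1.98447573e+00]
2.3833 [-2.12784700e-01 -4.51529948e-01  2.21455434e+00  9.57090786e-05
  1.37830672e+00 -1.98430652e+00]
```

View pics/wrist1.png

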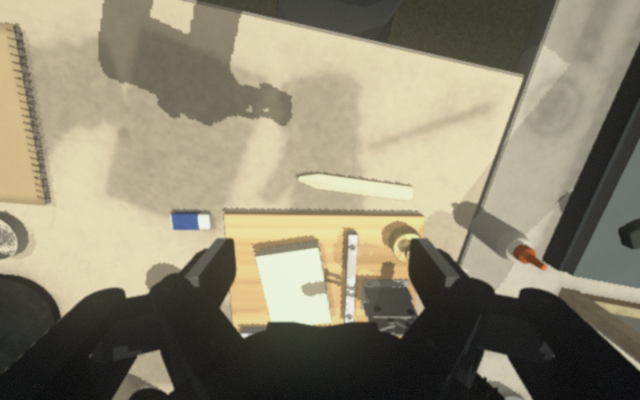

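```bash
cat >> h.py <<'E'
def flip(M): return M@np.diag([1,-1,-1.])
E
python3 - <<'E'
from h import *
yaw=.2; J=jigR(yaw); c=np.array([.525,.063,0])
p=c+J@np.array([-.09,0,.22])
q=m2q(flip(down(yaw)))
print(solver.solve_ik(p,q))
r.reach(p,q); print(r.get_t(),r.get_joints())
shot('wrist','wrist2')
E
```

```text
[-1.56387125e-01 -2.89095357e-01  2.06098627e+00 -4.44089210e-16
  1.36970174e+00  1.21440920e+00]
5.225 [-1.56391682e-01 -2.89115269e-01  2.06106255e+00 -1.58026427e-05
  1.36973738e+00  1.21418021e+00]
```

View pics/wrist2.png

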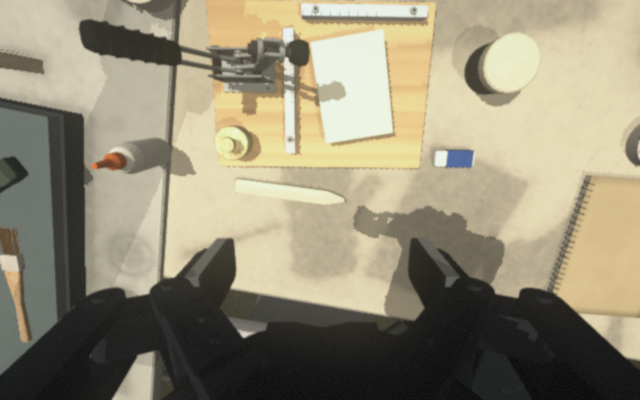

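Run:
```python
from h import *
s=load('wrist2'); img=s['img'].astype(int); Rr,G,B=img[...,0],img[...,1],img[...,2]
# pad: white
m=((Rr>225)&(G>225)&(B>205)).astype(np.uint8); m[:, :300]=0; m[:,410:]=0; m[:22]=0; m[160:]=0
m=cv2.morphologyEx(m,cv2.MORPH_OPEN,np.ones((3,3)))
print([img[v,u].tolist() for u,v in [(350,60),(360,130),(300,60),(410,100),(450,100),(320,10),(288,100)]])
cs,_=cv2.findContours(m,0,2); c=max(cs,key=cv2.contourArea); print(cv2.contourArea(c), cv2.boundingRect(c))
h=cv2.convexHull(c); ap=cv2.approxPolyDP(h,6,True)[:,0]; print(ap.tolist())
rect=np.array([plane(s,*p,.039)[:2] for p in h[:,0]],np.float32)
(cx,cy),(a,b),ang=cv2.minAreaRect(rect*1000); print('pad',cx,cy,a,b,ang)
w=((Rr-B>45)).astype(np.uint8); w[240:]=0; w[:,:195]=0; w[:,445:]=0
cv2.imwrite('pics/m.png',np.hstack([w[:240,180:460]*255,m[:240,180:460]*255]))
big=cv2.resize(s['img'][0:190,70:460,::-1],None,fx=2.05,fy=2.05,interpolation=cv2.INTER_CUBIC); cv2.imwrite('pics/c.png',big)
```

```text
[[237, 244, 230], [238, 244, 227], [74, 74, 61], [236, 218, 153], [228, 218, 182], [230, 237, 231], [236, 242, 234]]
6474.0 (311, 30, 81, 113)
[[382, 30], [391, 131], [326, 142], [311, 43]]
pad 536.4674072265625 29.595626831054688 109.19861602783203 78.72538757324219 20.58740234375
```

View pics/m.png

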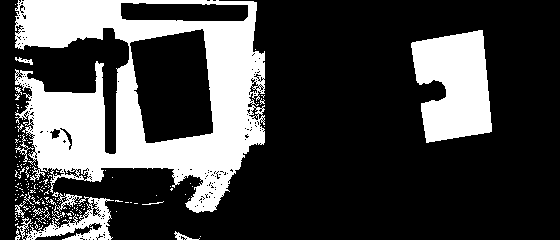

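View pics/c.png

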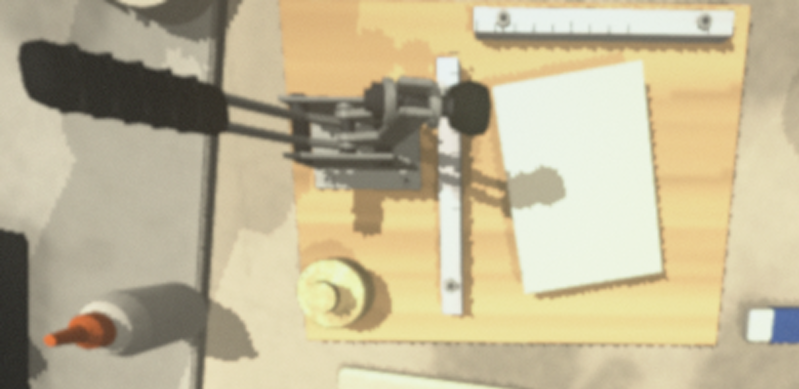

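Run:
```python
from h import *
s=load('wrist2'); img=s['img'].astype(int); Rr,G,B=img[...,0],img[...,1],img[...,2]
def line(P,name):
    P=np.array(P,np.float32)[:,:2]; vx,vy,x,y=cv2.fitLine(P*1000,cv2.DIST_HUBER,0,.01,.01).ravel(); 
    if abs(vx)>abs(vy): vx,vy=(vx,vy) if vx>0 else (-vx,-vy); yaw=np.arctan2(vy,vx)
    else:
        vx,vy=(vx,vy) if vy>0 else (-vx,-vy); yaw=np.arctan2(-vx,vy)
    d=np.array([vx,vy]);n=np.array([-vy,vx]); res=((P*1000-[x,y])@n); t=(P*1000-[x,y])@d
    print(name,'yaw',round(float(yaw),4),'rms',res.std().round(2),'len',np.ptp(t).round(1),'n',len(P)); return np.array([x,y]),d
m=(Rr-B<25)&(G>200)   # white-ish
def lastwhite_down(u,v0,v1):  # first row where not white
    col=G[v0:v1,u]-0.0; bl=(Rr-B)[v0:v1,u]; 
    k=np.where(m[v0:v1,u])[0]; return v0+k.max()+.5 if len(k) else None
bf=[plane(s,u,lastwhite_down(u,3,24),.03) for u in range(308,424,4)]
b=line(bf,'back')
sf=[];sl=[]
for v in range(70,150,3):
    k=np.where(m[v,280:304])[0]
    if len(k): sf.append(plane(s,280+k.max()+.5,v,.03)); sl.append(plane(s,280+k.min()-.5,v,.03))
sd=line(sf,'side'); line(sl,'side left')
# board near edge & right edge
w=((Rr-B>45))
ne=[plane(s,u,150+np.where(w[150:172,u])[0].max()+.5,.015) for u in range(240,410,5) ]
ne=line(ne,'near')
re=[]
for v in range(20,160,4):
    k=np.where(~w[v,405:450])[0]; 
    if len(k): re.append(plane(s,405+k.min()-.5,v,.015))
re=line(re,'right')
def X(a,b):
    t=np.linalg.solve(np.stack([a[1],-b[1]],1),b[0]-a[0]); return a[0]+t[0]*a[1]
fc=X(b,sd); nr=X(ne,re); print('fence corner',fc,'near right',nr)
for yaw in (.21,):
    J=jigR(yaw)[:2,:2]; print('origin from fence',fc-J@[75,30],'from board',nr-J@[-95,-130], 'right corner in jig', J.T@(nr-fc)+[75,30])
pc=[[382,30],[391,131],[326,142],[311,43]]
P=np.array([plane(s,*p,.039)[:2]*1000 for p in pc]); print(P, [np.linalg.norm(P[i]-P[i-1]) for i in range(4)])
h=load('wrist2')
```

```text
back yaw 0.1857 rms 0.33 len 122.0 n 29
side yaw 0.2017 rms 1.82 len 88.5 n 23
side left yaw 0.167 rms 0.53 len 88.5 n 23
near yaw 0.1942 rms 2.35 len 214.5 n 34
right yaw 0.2344 rms 8.55 len 156.4 n 31
fence corner [598.20374 111.86695] near right [459.53726 -87.86123]
origin from fence [531.10521374  66.89153106] from board [525.35041188  59.08648046] right corner in jig [-102.25541419 -136.43393536]
[[600.6224513   12.14388016]
 [499.76559966 -25.16312203]
 [472.063927    46.83971754]
 [572.96281013  84.45883265]] [np.float64(77.42420876664748), np.float64(107.53565425173298), np.float64(77.14785528210852), np.float64(107.68371482889424)]
```

Run:
```python
from h import *
s=load('wrist2'); w1=load('wrist1')
for yaw in (.186,.19):
  J=jigR(yaw); O=np.array([.530,.0685,0])
  for n,u,v,z in [('nl',218.8,166.3,.015),('nr',419.3,168.3,.015),('sideR top',70+461/2.05,60/2.05,.03),('sideR bot',70+463.5/2.05,312/2.05,.03),('side mid',70+462/2.05,200/2.05,.03),('backL',70+474/2.05,37/2.05,.03),('backR',70+733/2.05,40/2.05,.03),('wt',232.5,143,.03)]:
    print(n,((J.T@(plane(s,u,v,z)-O))*1000).round(1))
  print('pad',(J.T@(np.array([.5365,.0296,0])-O)*1000).round(1))
# second view wrist1
print('w1')
for n,u,v,z in [('nl',421,212,.015),('nr',224,212,.015),('pad nl',318,248,.039),('pad nr',256,252,.039),('sideR',345,236,.03),('sideR',345,315,.03)]:
    print(n,((J.T@(plane(w1,u,v,z)-O))*1000).round(1))
```

```text
nl [-96.5 127.2  15. ]
nr [ -95.1 -132.4   15. ]
sideR top [60.5 25.9 30. ]
sideR bot [-74.7  25.7  30. ]
side mid [-11.  26.  30.]
backL [71.6 18.9 30. ]
backR [  72.2 -119.1   30. ]
wt [-64.7 102.9  30. ]
pad [ -0.8 -39.4   0. ]
nl [-96.  127.6  15. ]
nr [ -95.6 -132.    15. ]
sideR top [60.6 25.7 30. ]
sideR bot [-74.6  26.   30. ]
side mid [-10.9  26.1  30. ]
backL [71.7 18.6 30. ]
backR [  71.8 -119.4   30. ]
wt [-64.3 103.2  30. ]
pad [ -1.  -39.4   0. ]
w1
nl [-101.   121.8   15. ]
nr [ -98.1 -130.2   15. ]
pad nl [-60.9  -9.4  39. ]
pad nr [-54.6 -86.2  39. ]
sideR [-73.3  24.2  30. ]
sideR [43.  28.1 30. ]
```

```bash
cat >> h.py <<'E'
YAW=.188; O=np.array([.5286,.0650,0]); J=jigR(YAW)
def W(x,y,z): return O+J@(np.array([x,y,z])/1000.)   # mm jig -> world m
def Jg(p): return (J.T@(np.asarray(p)-O))*1000
QX=m2q(down(YAW,'y')); QXf=m2q(flip(down(YAW,'y')))
QY=m2q(down(YAW,'x')); QYf=m2q(flip(down(YAW,'x')))
E
python3 - <<'E'
from h import *
print(Jg(plane(load('wrist2'),510,62,.05)), 'bottle top',Jg(plane(load('wrist2'),98,164,.112)),'roll')
for n,p,q in [('x',W(-83,-45,18),QX),('xend',W(-46,-15,18),QX),('y',W(20,-108,18),QY),('yend',W(20,-61,18),QY),('y',W(20,-108,18),QYf),('yend',W(20,-61,18),QYf),('h',W(20,120,150),QY),('h',W(20,120,150),QYf),('hend',W(20,180,80),QYf),('hend',W(20,180,80),QY)]:
    print(n,np.round(p,3),solver.solve_ik(p,q))
s=load('wrist2')
# bar/foot/handle triangulation checks vs side
print('expected grip px',proj(load('side1'),W(20,132,151)),proj(s,W(20,132,151)))
E
```

```text
[  29.21718991 -202.07773427   50.        ] bottle top [-75.59734917 211.03044381 112.        ] roll
x [0.455 0.005 0.018] [-2.38195274e-01  6.82065374e-02  2.15257312e+00 -4.44089210e-16
  9.20812993e-01 -1.99699160e+00]
xend [0.486 0.042 0.018] [-1.47349406e-01  1.41067954e-01  2.07200193e+00 -4.44089210e-16
  9.28522768e-01 -1.90614573e+00]
y [ 0.568 -0.037  0.018] [-2.64601307e-01  3.10205758e-01  1.86536224e+00 -4.44089210e-16
  9.66024655e-01  2.68899135e+00]
yend [0.56  0.009 0.018] None
y [ 0.568 -0.037  0.018] [-2.64601307e-01  3.10205758e-01  1.86536224e+00 -4.44089210e-16
  9.66024655e-01 -4.52601307e-01]
yend [0.56  0.009 0.018] [-1.86809574e-01  2.90340781e-01  1.89097432e+00 -4.44089210e-16
  9.60277549e-01 -3.74809574e-01]
h [0.526 0.187 0.15 ] None
h [0.526 0.187 0.15 ] [ 1.37846618e-01  9.15906536e-02  1.84276572e+00 -4.44089210e-16
  1.20723628e+00 -5.01533820e-02]
hend [0.515 0.246 0.08 ] [ 2.46452784e-01  2.12414806e-01  1.84915166e+00 -4.44089210e-16
  1.08002619e+00  5.84527843e-02]
hend [0.515 0.246 0.08 ] None
expected grip px [246.42960772 259.22078207] [141.05584081  46.11256567]
```

View pics/side1.png

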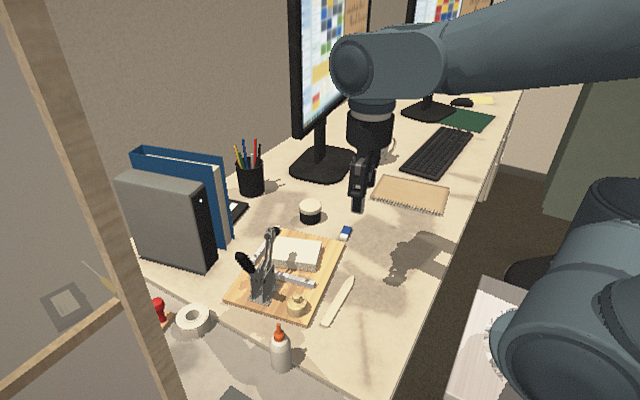

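Run:
```python
from h import *
grip(0.5,20)
print(r.get_t(),r.get_opening())
r.reach(W(-84,-45,70),QXf)
print(r.move_l(W(-84,-45,20),velocity=.12,guard=8), Jg(r.get_position()), r.get_force())
f0=r.get_force()
g=r.move_l(W(-40,-45,20),velocity=.04,guard=6); print(g,Jg(r.get_position()),J.T@(r.get_force()-f0),r.get_t())
shot('wrist','wrist3'); shot('side','side3')
```

```text
5.7667 0.5018637261860329
False [-82.94287109 -45.25154855  21.18920395] [0.29491863 0.74012806 0.22277189]
False [-40.262246   -44.92914054  19.91135547] [-0.87184778 -0.529964   -0.74491018] 8.2583
```

View pics/wrist3.png

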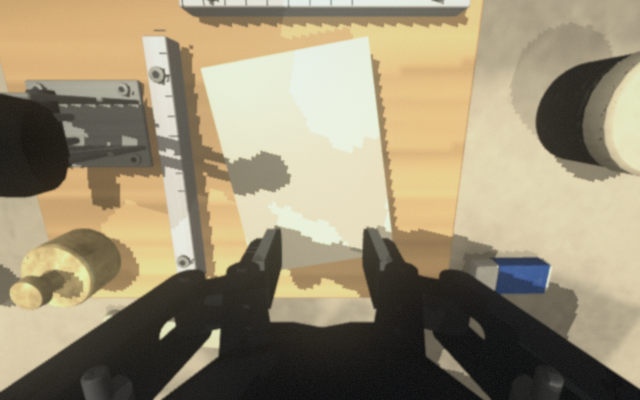

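Run:
```python
from h import *
s=load('wrist3')
for p in [(202,68),(368,38),(393,258)]: print(Jg(plane(s,*p,.039)))
for p in [(180,8),(470,13),(167,37),(190,270)]: print('f',Jg(plane(s,*p,.03)))
M=q2m(r.get_ee_rot());print(Jg(r.get_position()))
c=s['img'][150:300,180:440,::-1]; cv2.imwrite('pics/d.png',cv2.resize(c,None,fx=3,fy=3))
c=load('side3')['img'][190:340,200:400,::-1]; cv2.imwrite('pics/e.png',cv2.resize(c,None,fx=4,fy=4))
```

```text
[48.24844677 10.82108756 39.        ]
[ 61.03825839 -66.61105578  39.        ]
[-50.3340994  -85.43221126  39.        ]
f [75.87739525 21.84684852 30.        ]
f [  73.84050707 -115.94821527   30.        ]
f [63.44191534 29.77405371 30.        ]
f [-63.32924125  33.80778954  30.        ]
[-40.23030662 -44.95637524  19.96465603]
```

View pics/d.png

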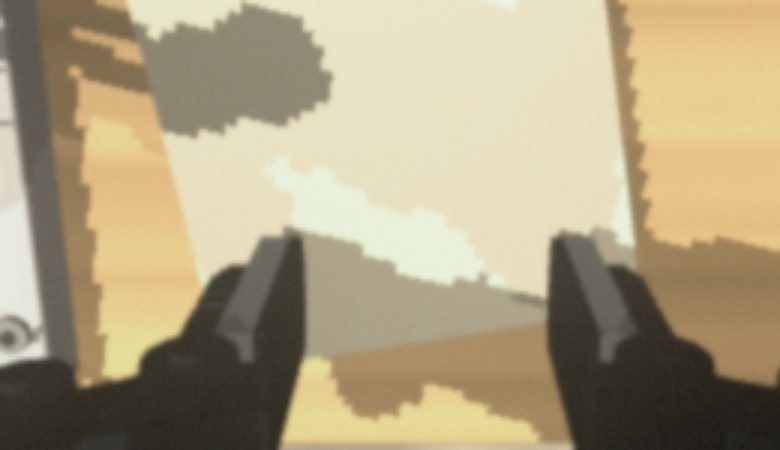

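View pics/e.png

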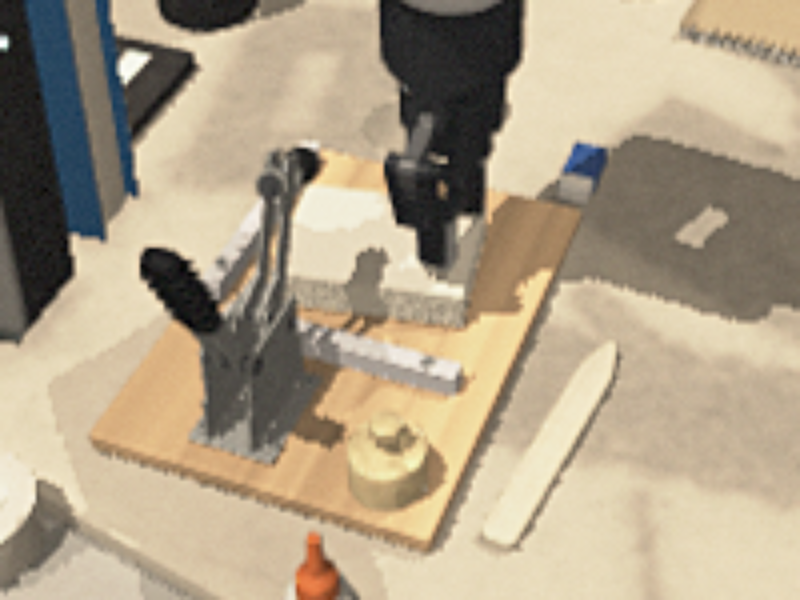

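Run:
```python
from h import *
r.move_l(W(-40,-45,32),velocity=.15)
r.move_l(W(-83,-45,32),velocity=.15)
g=r.move_l(W(-83,-45,-6),velocity=.04,guard=5); p=Jg(r.get_position()); print(g,p,r.get_force(),r.get_t())
```

```text
False [-82.72561953 -45.11284014  -5.73106528] [-0.06709156  0.64684317 -0.84327203] 10.1417
```

Run:
```python
from h import *
g=r.move_l(W(-83,-45,-14),velocity=.02,guard=4); p=Jg(r.get_position()); print(g,p,r.get_force(),r.get_t())
shot('wrist','wrist4');c=shot('side','side4')['img'][190:340,200:400,::-1]; cv2.imwrite('pics/e2.png',cv2.resize(c,None,fx=4,fy=4))
```

```text
True [-82.45077677 -45.21873255 -10.07284509] [-0.55968947 -0.09831021  4.82913237] 10.4583
```

View pics/wrist4.png

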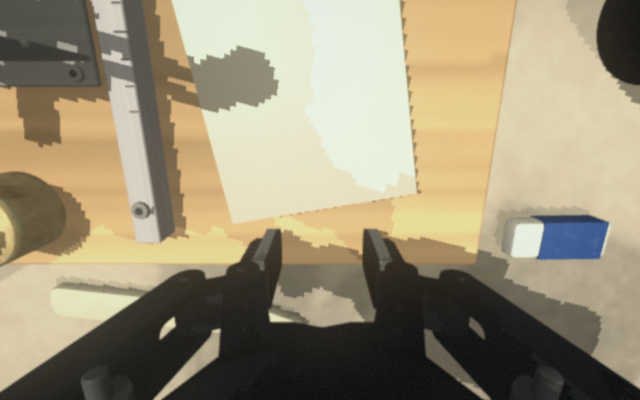

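View pics/e2.png

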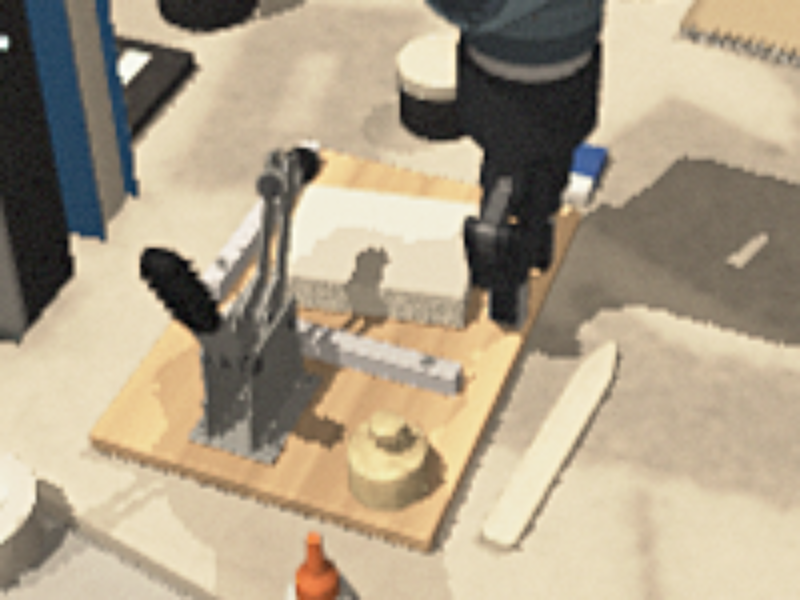

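Run:
```python
from h import *
r.move_l(W(-83,-45,-4),velocity=.1)
f0=r.get_force()
g=r.move_l(W(-42,-45,-4),velocity=.04,guard=6); print(g,Jg(r.get_position()),J.T@(r.get_force()-f0),r.get_t())
shot('wrist','wrist5')
```

```text
True [-51.5347116  -44.39000107  -4.71800298] [-0.39341371  0.64142438 -0.32488242] 11.5833
```

View pics/wrist5.png

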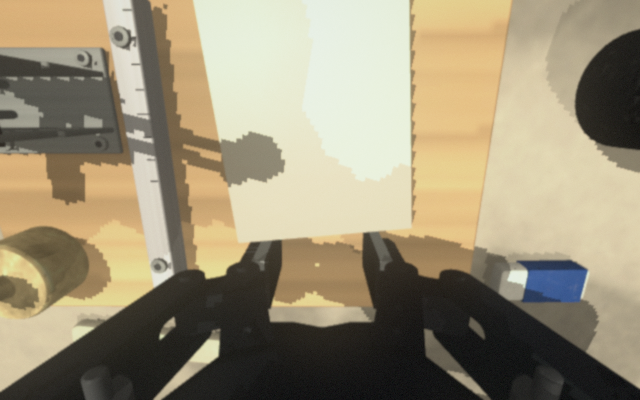

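Run:
```python
from h import *
f0=r.get_force()
g=r.move_l(W(-40,-45,-4),velocity=.035,guard=12); print(g,Jg(r.get_position()),J.T@(r.get_force()-f0),r.get_t())
shot('wrist','wrist6')
```

```text
True [-51.24870358 -43.5269945   -5.66928144] [-0.46663023 -0.18581553 -0.47601352] 11.875
```

View pics/wrist6.png

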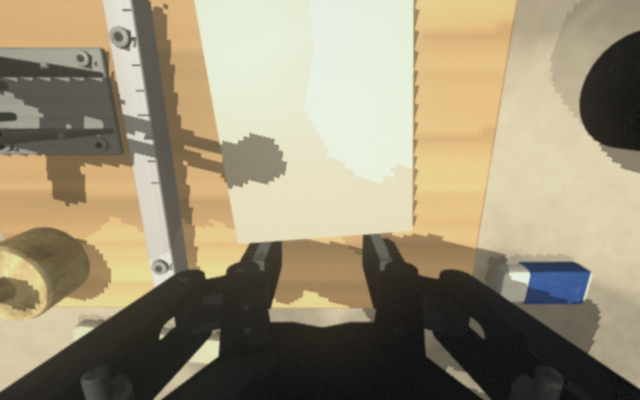

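Run:
```python
from h import *
s=load('wrist6')
for p in [(238,242),(412,230),(194,0),(414,0)]: print(Jg(plane(s,*p,.039)))
for p in [(177,283)]: print('f',Jg(plane(s,*p,.03)))
```

```text
[-39.36016861  -6.15023184  39.        ]
[-33.06924851 -84.75643356  39.        ]
[56.92700335  2.45312275 39.        ]
[ 57.0203783  -77.49484328  39.        ]
f [-66.83276515  29.78189309  30.        ]
```

Run:
```python
from h import *
print('start',J.T@r.get_force(),Jg(r.get_position()))
for x in (-52,-50.5,-49,-47.5):
    g=r.move_l(W(x,-45,-3),velocity=.03,guard=25); print(g,x,Jg(r.get_position()),J.T@r.get_force(), r.get_moment(),r.get_t())
    if g: break
```

```text
start [-0.28714287 -0.19056271 -0.68038057] [-51.39693259 -43.51521107  -5.82863651]
False -52 [-51.75008341 -45.19531931  -2.73928094] [0.31598971 0.57183681 0.15405773] [-0.01876815  0.00011377 -0.0326176 ] 12.1833
False -50.5 [-50.83278783 -44.88865382  -3.11250134] [-2.12718259  0.00791931  0.60540389] [0.02704503 0.32234095 0.03529156] 12.4333
False -49 [-50.52364865 -44.49416736  -3.39962417] [-5.82256052  0.28603594  4.80069884] [0.05918014 0.8993493  0.1444841 ] 12.6833
False -47.5 [-50.20512243 -44.06885693  -3.67861422] [-10.15746031   0.79592032   7.68666735] [0.08293469 1.46894788 0.29183497] 12.9333
```

Run:
```python
from h import *
c=shot('side','side7')['img'][190:340,200:400,::-1]; cv2.imwrite('pics/e3.png',cv2.resize(c,None,fx=4,fy=4,interpolation=cv2.INTER_CUBIC))
c=shot('scene','scene7')['img'][150:280,200:380,::-1]; cv2.imwrite('pics/f3.png',cv2.resize(c,None,fx=4.4,fy=4.4,interpolation=cv2.INTER_CUBIC))
```

View pics/e3.png

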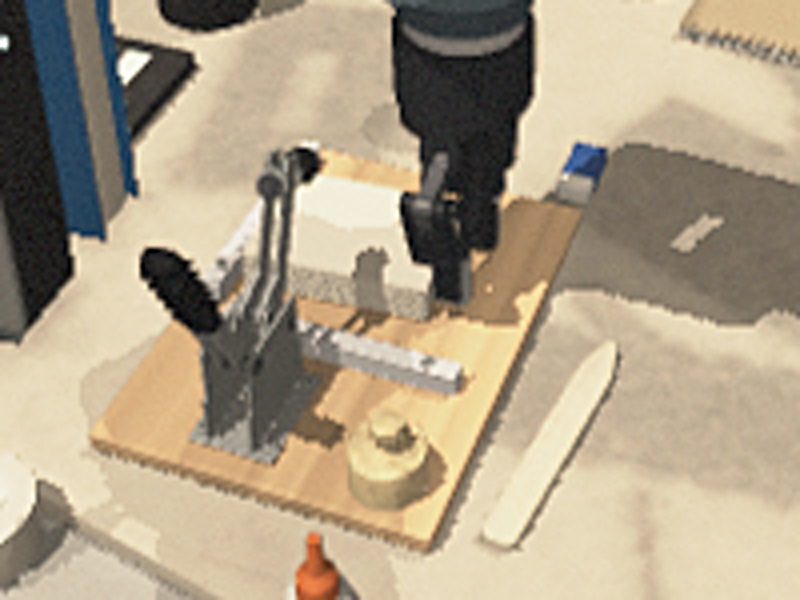

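View pics/f3.png

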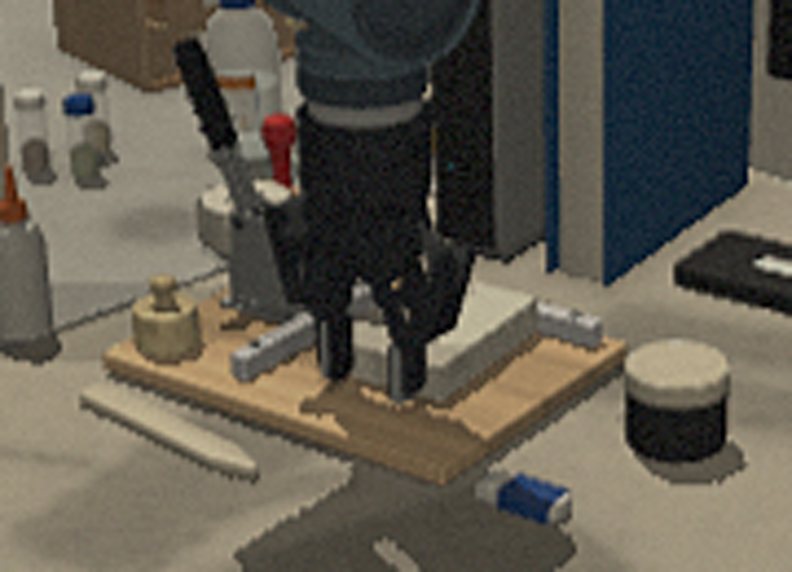

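Run:
```python
from h import *
s=shot('wrist','wrist8'); print(Jg(r.get_position()), J.T@r.get_force())
cv2.imwrite('pics/g.png',cv2.resize(s['img'][200:320,160:480,::-1],None,fx=2.5,fy=2.5,interpolation=cv2.INTER_CUBIC))
```

```text
[-50.22668312 -44.04578895  -3.69776176] [-9.38782128  1.37424459  8.1843175 ]
```

View pics/wrist8.png

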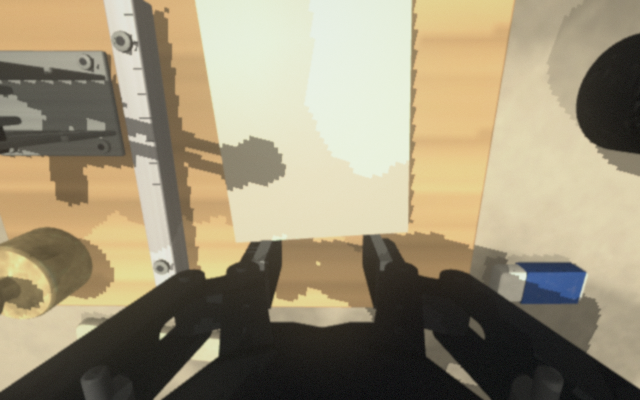

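View pics/g.png

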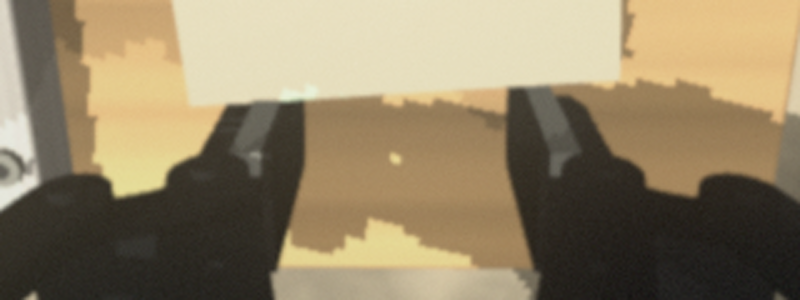

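Run:
```python
from h import *
r.move_l(W(-56,-44,0),velocity=.1)
r.move_l(W(-56,-37,1),velocity=.1)
for x,z in ((-50,1),(-48,2),(-46,3),(-44,4),(-42,5)):
    g=r.move_l(W(x,-37,z),velocity=.03,guard=30); print(g,x,Jg(r.get_position()).round(1),(J.T@r.get_force()).round(1), r.get_moment().round(2),r.get_t())
    f=r.get_force()
    if g or np.linalg.norm(f)>18: break
s=shot('wrist','wrist9')
```

```text
False -50 [-50.4 -36.7   0.7] [-2.7  2.6  0.2] [0.16 0.4  0.08] 13.9333
False -48 [-49.8 -36.1   1. ] [-5.   2.8 -1. ] [0.28 0.83 0.19] 14.1833
False -46 [-49.4 -35.3   1.3] [-7.7  4.2  0.7] [0.47 1.28 0.29] 14.4333
False -44 [-48.9 -34.5   1.5] [-9.9  5.5  0.3] [0.61 1.79 0.29] 14.6833
False -42 [-48.5 -33.7   1.8] [-13.6   7.5   0. ] [0.83 2.22 0.4 ] 14.9333
```

View pics/wrist9.png

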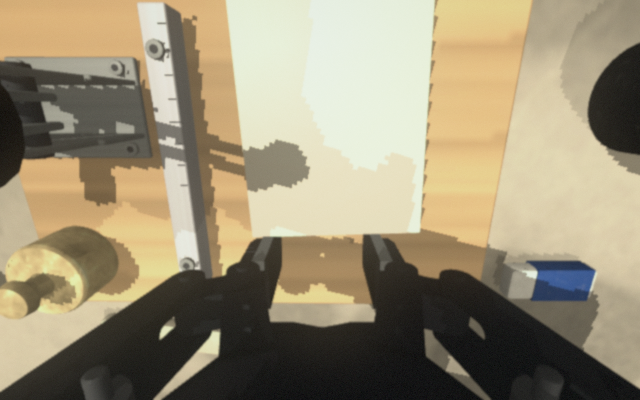

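```bash
cat >> h.py <<'E'
def push(pts,q=None,lim=12,v=.04):
    for p in pts:
        g=r.move_l(W(*p),velocity=v,guard=30)
        f=J.T@r.get_force(); print(p,g,Jg(r.get_position()).round(1),f.round(1),round(r.get_t(),2))
        if g or np.linalg.norm(f[:2])>lim: break
E
python3 - <<'E'
from h import *
r.move_l(W(-58,-37,2),velocity=.1)
r.move_l(W(-58,-60,50),velocity=.2)
r.reach(W(18,-112,50),QYf)
r.move_l(W(18,-112,-1),velocity=.15,guard=10); print(Jg(r.get_position()),r.get_t())
push([(18,-75,-1)]+[(18,y,-1+i*.7) for i,y in enumerate(range(-70,-48,3))],lim=11)
s=shot('wrist','wrist10')
E
```

```text
[  17.92152217 -111.91589828   -1.05738517] 17.6333
(18, -75, -1) False [ 17.9 -74.8  -1.2] [-0.2  0.5 -0.1] 18.71
(18, -70, -1.0) False [ 17.9 -69.7  -1.1] [0.  0.5 0.1] 18.98
(18, -67, -0.30000000000000004) False [ 18.  -66.8  -0.3] [-0.6 -0.1 -0.3] 19.23
(18, -64, 0.3999999999999999) False [ 18.  -63.8   0.4] [-0.5  0.6 -0.5] 19.48
(18, -61, 1.0999999999999996) False [ 18.  -60.8   1.1] [-0.3  1.1 -0.4] 19.73
(18, -58, 1.7999999999999998) False [ 18.1 -60.    2.2] [-2.7 -8.5  0.4] 19.98
(18, -55, 2.5) False [ 18.2 -60.    3.4] [ -4.7 -19.7   0.8] 20.23
```

View pics/wrist10.png

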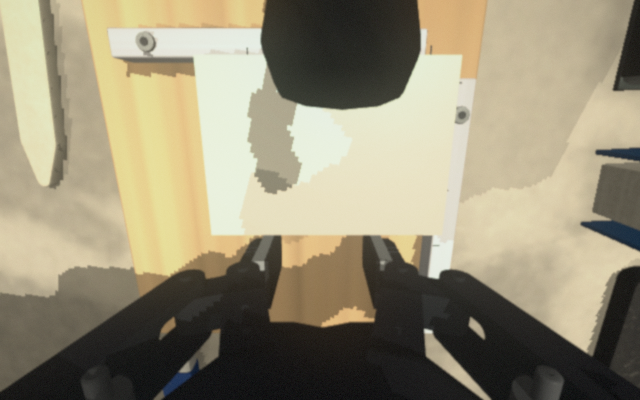

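Run:
```python
from h import *
r.move_l(W(18,-70,2),velocity=.15)
r.move_l(W(0,-85,50),velocity=.25)
r.reach(W(-66,-18,50),QXf)
print(r.move_l(W(-66,-18,0),velocity=.15,guard=10),Jg(r.get_position()),r.get_t())
push([(-53,-18,0)]+[(x,-18,0+i*.7) for i,x in enumerate(range(-50,-38,3))],lim=9)
s=shot('wrist','wrist11')
```

```text
False [-6.59272955e+01 -1.80501401e+01  2.81524693e-02] 22.8417
(-53, -18, 0) False [-52.6 -18.    0.3] [-0.   0.8 -0.5] 23.32
(-50, -18, 0.0) False [-49.9 -18.    0. ] [-0.6  0.1 -0.2] 23.57
(-47, -18, 0.7) False [-46.8 -18.    0.8] [-0.1  0.1 -0.7] 23.82
(-44, -18, 1.4) False [-45.6 -17.6   0.8] [-4.5  0.   2.9] 24.07
(-41, -18, 2.0999999999999996) False [-45.8 -17.6   0.9] [-15.9  -2.6  10.2] 24.32
```

View pics/wrist11.png

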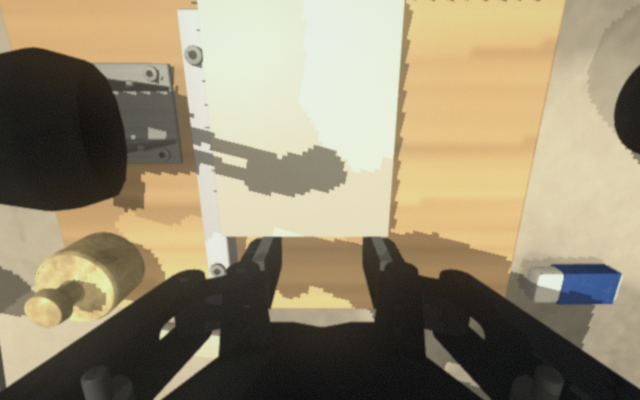

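Run:
```python
from h import *
r.move_l(W(-58,-18,1),velocity=.15)
r.move_l(W(-70,-18,150),velocity=.3)
s=shot('wrist','wrist12');print(r.get_t(),Jg(r.get_position()))
cv2.imwrite('pics/k.png',cv2.resize(s['img'][0:230,150:470,::-1],None,fx=2.5,fy=2.5,interpolation=cv2.INTER_CUBIC))
```

```text
25.3333 [-70.46733733 -17.68147247 148.88708094]
```

View pics/k.png

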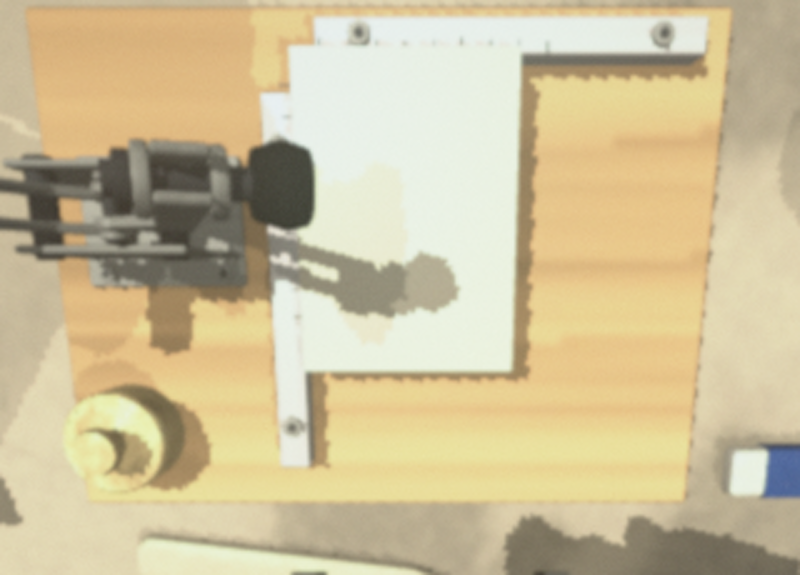

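Run:
```python
from h import *
s=load('wrist12')
f=lambda u,v,z:Jg(plane(s,150+(u+.5)/2.5-.5,(v+.5)/2.5-.5,z)).round(1)
for n,u,v in [('TL',289,44),('TR',522,45),('BL',305,371),('BR',513,372)]: print(n,f(u,v,.039))
for n,u,v in [('bf',530,54),('bf',703,54),('sf',311,380),('sf',310.5,464)]: print(n,f(u,v,.03))
img=s['img'].astype(int)
# finer: pad near and right edges, fence
print(img[100,325:365].sum(1));
```

```text
TL [77.  29.7 39. ]
TR [ 76.7 -49.5  39. ]
BL [-33.6  29.2  39. ]
BR [-33.9 -49.9  39. ]
bf [ 76.5 -53.4  30. ]
bf [  76.5 -114.3   30. ]
sf [-38.2  28.5  30. ]
sf [-72.3  30.2  30. ]
[705 705 705 704 704 701 702 702 706 704 704 704 702 700 701 704 705 701
 700 703 703 703 701 701 702 701 703 700 703 700 671 541 422 391 391 387
 407 463 512 559]
```

Run:
```python
from h import *
s=load('wrist12')
f=lambda u,v,z:Jg(plane(s,150+u/2.5,v/2.5,z)).round(1)
print('bar',f(100,180,.145),f(145,180,.145),f(235,180,.145),'foot',f(314,180,.145))
grip(0.0,40); print(r.get_opening(),r.get_t())
r.move_l(W(-70,20,215),velocity=.35)
r.reach(W(21,100,215),QYf); print(r.get_t(),Jg(r.get_position()))
shot('wrist','wrist13'); c=shot('side','side13')['img'][120:340,160:400,::-1]
cv2.imwrite('pics/e5.png',cv2.resize(c,None,fx=3.3,fy=2.7*1.0,interpolation=cv2.INTER_CUBIC))
```

```text
bar [ 20.2  54.  145. ] [ 20.2  44.1 145. ] [ 20.3  24.3 145. ] foot [ 20.3   6.9 145. ]
0.0005090892932186171 25.8167
27.4333 [ 20.43356316  99.57764165 214.03451921]
```

View pics/wrist13.png

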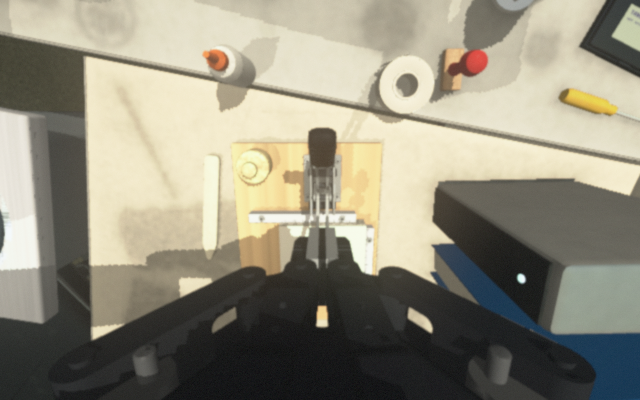

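View pics/e5.png

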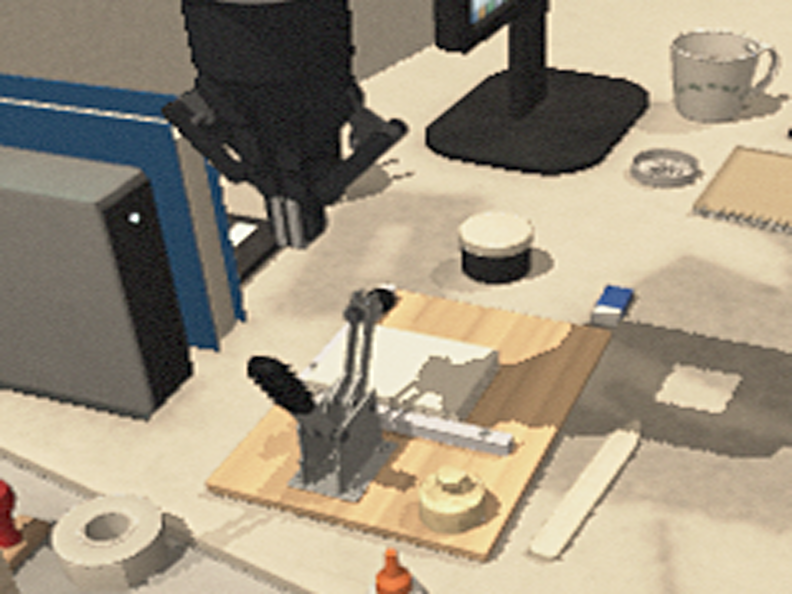

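Run:
```python
from h import *
s=load('side13'); w=load('wrist13')
print('proj TCP',proj(s,r.get_position()),proj(w,r.get_position()))
M=q2m(r.get_ee_rot());p=r.get_position()
for d in (0,-.01,-.02,-.03): print(d,[proj(c,p+M@np.array([d,0,0])).round(1) for c in (s,w)])
pt,e=tri(s,(248.5,210.7),w,(321,238)); print('tri',Jg(pt),e)
cv2.imwrite('pics/l.png',cv2.resize(s['img'][150:230,200:300,::-1],None,fx=7,fy=7,interpolation=cv2.INTER_CUBIC))
```

```text
proj TCP [251.42625549 220.62685037] [320.4813492 226.3144673]
0 [array([251.4, 220.6]), array([320.5, 226.3])]
-0.01 [array([250.9, 216.1]), array([320.4, 232.8])]
-0.02 [array([250.4, 211.4]), array([320.3, 240.1])]
-0.03 [array([249.8, 206.7]), array([320.2, 248.4])]
tri [ 21.42734298 103.08474267 238.67177026] 0.001046530674014006
```

View pics/l.png

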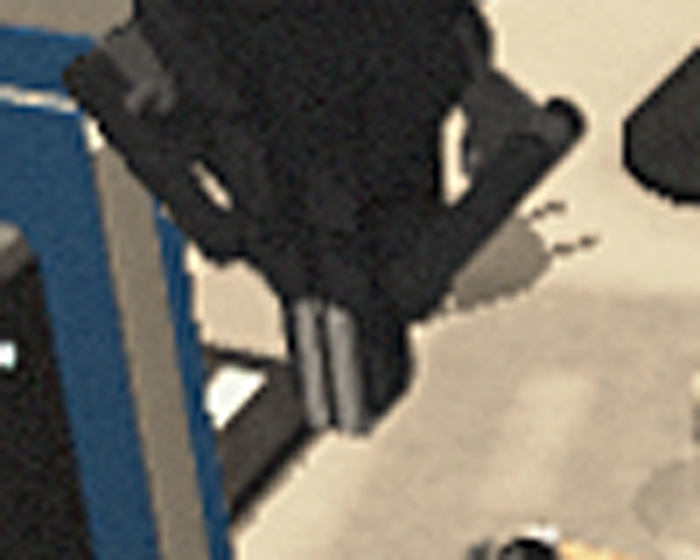

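```bash
cat >> h.py <<'E'
def corner(th,rad=75,L=19,hw=11.5,off=0):
    a=1.15-th; y=103.8+rad*np.cos(a)-(7+off)*np.sin(a); z=70.6+rad*np.sin(a)+(7+off)*np.cos(a)
    return (21,y-hw,z-L)
E
python3 - <<'E'
from h import *
print(r.move_l(W(*corner(0,off=14)),velocity=.2,guard=8),Jg(r.get_position()),r.get_t())
for th in (0,.15,.3,.45):
    g=r.move_l(W(*corner(th)),velocity=.08,guard=20); print(th,np.round(corner(th),1),g,Jg(r.get_position()).round(1),(J.T@r.get_force()).round(1),round(r.get_t(),2))
    if g: break
shot('wrist','wrist14'); c=shot('side','side14')['img'][140:340,160:400,::-1]
cv2.imwrite('pics/e6.png',cv2.resize(c,None,fx=3,fy=3,interpolation=cv2.INTER_CUBIC))
E
```

```text
False [ 21.54327375 103.62905523 129.46723508] 28.1167
0 [ 21.  116.5 122.9] False [ 21.3 117.1 123.6] [-0.6  0.3 -0.1] 28.44
0.15 [ 21.  126.9 118.5] False [ 20.7 127.4 118.2] [0.5 0.4 0.5] 28.73
0.3 [ 21.  136.5 112.6] False [ 20.6 136.9 112. ] [-0.   0.6  0.5] 29.02
0.45 [ 21.  145.2 105.3] False [ 20.5 145.5 104.6] [-0.2 -0.5  0. ] 29.32
```

View pics/e6.png

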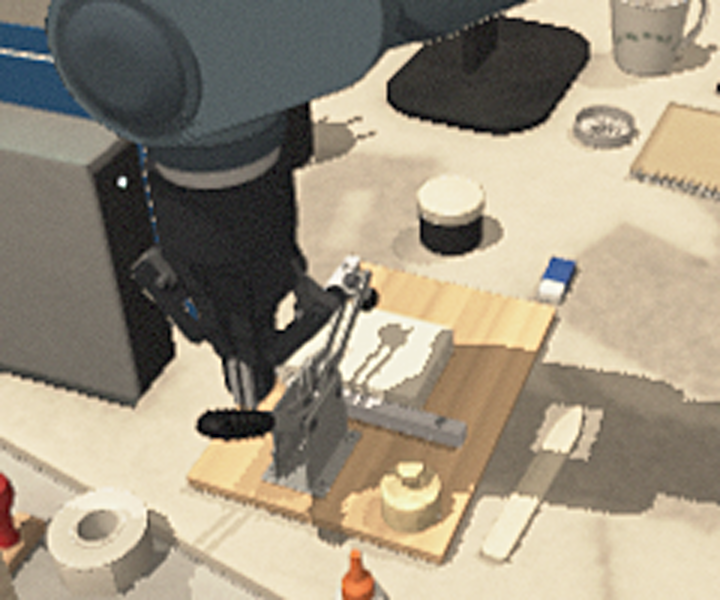

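Run:
```python
from h import *
for th in (.6,.72,.82,.9,.96,1.02,1.07,1.11,1.14):
    g=r.move_l(W(*corner(th,rad=80)),velocity=.08,guard=25); f=(J.T@r.get_force()).round(1); print(th,g,Jg(r.get_position()).round(1),np.round(corner(th,rad=80),1),f,round(r.get_t(),2))
    if g or np.linalg.norm(f)>15: break
shot('wrist','wrist15'); c=shot('side','side15')['img'][140:340,160:400,::-1]
cv2.imwrite('pics/e7.png',cv2.resize(c,None,fx=3,fy=3,interpolation=cv2.INTER_CUBIC))
```

```text
0.6 False [ 20.7 157.3  99. ] [ 21.  156.8  99.4] [0.7 0.4 0.5] 29.73
0.72 False [ 20.4 162.3  90.5] [ 21.  162.1  91.3] [-0.2 -0.2 -0.1] 30.0
0.82 False [ 20.9 165.8  83.8] [ 21.  165.7  84.1] [ 0.3 -0.3  1.3] 30.25
0.9 False [ 21.5 168.2  78.5] [ 21.  168.1  78.2] [0.2 0.  3.3] 30.5
0.96 False [ 21.2 169.6  73.7] [ 21.  169.5  73.6] [1.5 0.7 2.9] 30.75
1.02 False [ 20.2 170.6  68.1] [ 21.  170.7  68.9] [-0.6  0.2  0. ] 31.0
1.07 False [ 20.3 171.4  64.2] [ 21.  171.5  65. ] [-0.4 -0.3  0.2] 31.25
1.11 False [ 20.7 171.9  61.5] [ 21.  172.   61.8] [ 0.4 -0.4  0.1] 31.5
1.14 False [ 20.9 172.2  59.2] [ 21.  172.2  59.4] [-0.8  0.3 -0.3] 31.75
```

View pics/e7.png

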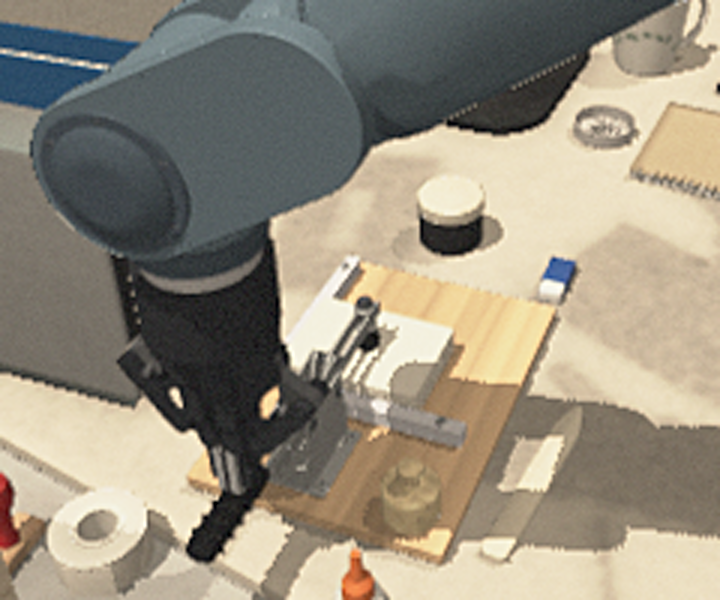

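Run:
```python
from h import *
p=Jg(r.get_position())
g=r.move_l(W(21,172,50),velocity=.04,guard=9); print(g,Jg(r.get_position()).round(1),(J.T@r.get_force()).round(1),r.get_t())
r.move_l(W(21,172,110),velocity=.15)
r.move_l(W(21,130,230),velocity=.3)
r.reach(W(-60,20,230),QXf)
s=shot('wrist','wrist16'); c=shot('side','side16')['img'][140:340,160:400,::-1]
cv2.imwrite('pics/e8.png',cv2.resize(c,None,fx=3,fy=3,interpolation=cv2.INTER_CUBIC));print(r.get_t())
c=shot('scene','scene16')['img'][130:280,180:380,::-1]
cv2.imwrite('pics/f8.png',cv2.resize(c,None,fx=4,fy=4,interpolation=cv2.INTER_CUBIC))
```

```text
True [ 22.4 172.3  56.4] [-1.3  0.3  8.3] 32.075
34.475
```

View pics/e8.png

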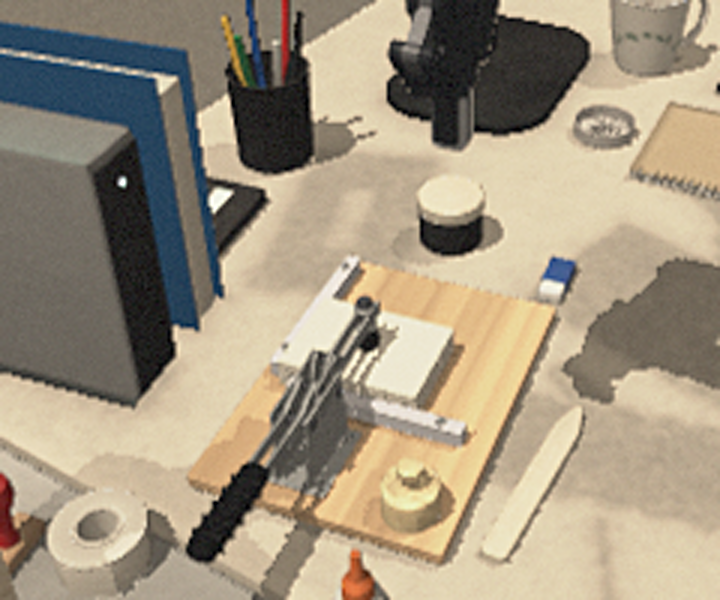

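View pics/wrist16.png

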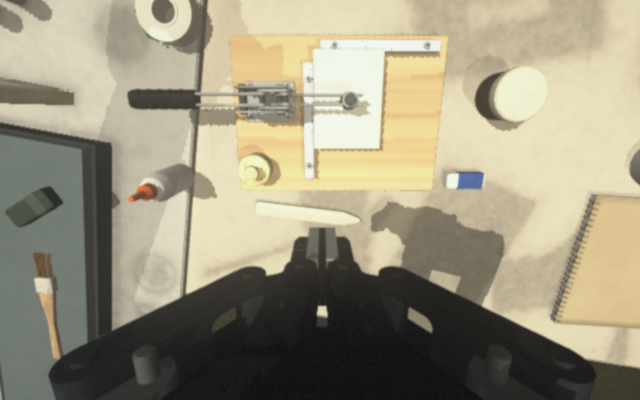

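View pics/f8.png

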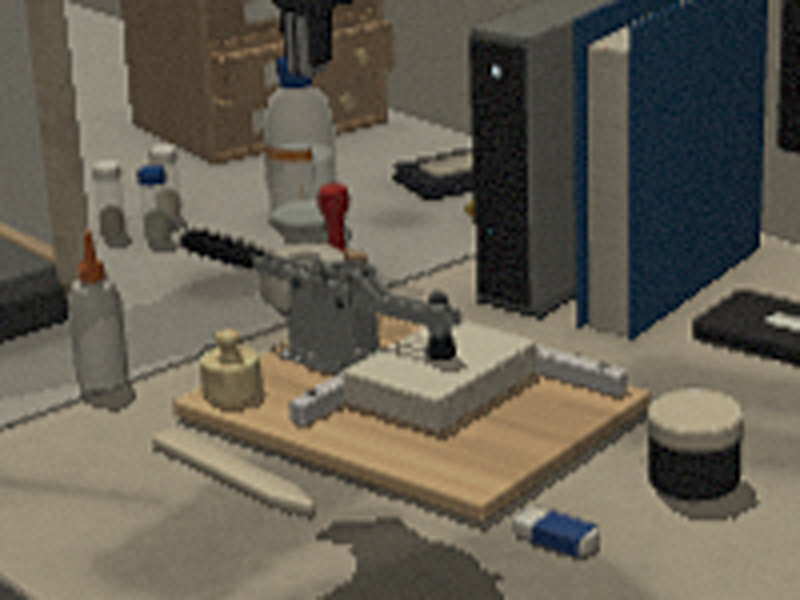

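Run:
```python
from h import *
s=load('wrist16')
cv2.imwrite('pics/n.png',cv2.resize(s['img'][20:200,220:460,::-1],None,fx=3.3,fy=3.3,interpolation=cv2.INTER_CUBIC))
```

```text
(no output)
```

View pics/n.png

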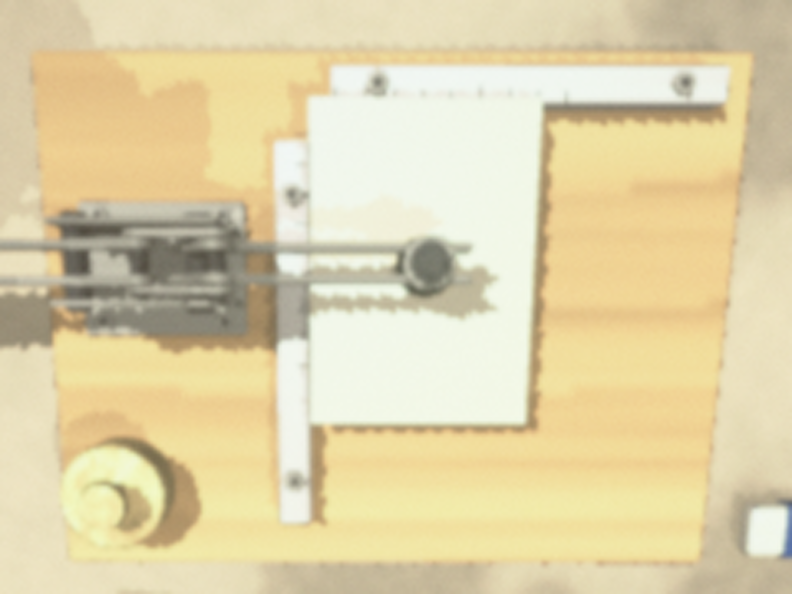

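Run:
```python
from h import *
s=load('wrist16')
f=lambda u,v,z:Jg(plane(s,220+(u+.5)/3.3-.5,20+(v+.5)/3.3-.5,z)).round(1)
for n,u,v in [('TL',308,96),('TR',544,98),('BL',310,425),('BR',528,426)]: print(n,f(u,v,.039))
for n,u,v in [('bf',550,103),('bf',724,103),('sf',310,440),('sf',309,520)]: print(n,f(u,v,.03))
r.wait(.5); print(r.finish_job())
```

```text
TL [76.7 30.3 39. ]
TR [ 76.2 -49.7  39. ]
BL [-34.4  30.2  39. ]
BR [-34.5 -50.5  39. ]
bf [ 76.4 -53.7  30. ]
bf [  76.5 -114.2   30. ]
sf [-41.1  30.5  30. ]
sf [-72.3  31.1  30. ]
the job is handed in; nothing more can be done
None
```

The pad is flush in the fence corner and clamped, and I handed the job in at about 35 s of the 58 s allowed. With the clamp open, I slid the pad against the back fence, then the side fence, then the back fence again. I then pushed the handle past its dead point with the closed fingertips.

**Last checks:**
- **Pad position:** in the last wrist picture the pad's far edge is at x ≈ 76.2–76.7 mm, against 76.4 mm for the back fence. Its left edge is at y ≈ 30.2–30.3 mm, against about 30.5–31 mm for the side fence. Both agree within measurement error, and the pad shows almost no turn.
- **Clamp:** the push force rose to about 3 N and then dropped to zero near 1.0 rad, which is the snap. A further light press of about 8 N met the handle's stop. In the pictures the handle and bar lie level, with the foot on the pad.
- **Other things:** they look unmoved by eye in the three views, and the arm was clear when I handed in.

**What disagreed:**
- **Fingertips:** they sit about 19 mm (shut) to 25 mm (half open) behind the stated TCP. My first push therefore passed just over the pad without moving it, so I felt for the board and pushed again lower.
- **Back fence:** the first push against it stalled with the pad still turned by about 0.08 rad. Moving the push point to the left squared it.
- **Jig position:** my estimate was about 1.5 mm off along x. I settled the final fit by contact force and against the fences themselves.

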